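# Set a drill core under the microscope at the third click

## Robot

A 6-joint arm with a two-finger parallel gripper is mounted at the origin on the work surface. World frame = base frame: x ahead of the robot, y to its left, z up, the work surface at z = 0. Lengths are in m, angles in rad, forces in N, time in s.
With the tool pointing down it reaches from about 0.35 to 0.875 m from the base axis. Payload 4.2 kg.
Tool frame: the origin (TCP) lies midway between the tips of the shut fingers; the grasp point (between the pads) lies 19 mm behind it (bot.grasp_offset is the distance from the TCP to the grasp point, in m); z points along the fingers, y is the line along which they close (so a half turn about z gives the same grasp; the last joint's range is limited). The gripper opens to 87 mm and grips with 3 to 60 N. Pads are 19 mm wide; open, the fingers measure 117 mm over their backs; the gripper's body (75 mm by 190 mm) begins 51 mm behind the grasp point.
Start: joints at [-0.958, 0.385, 0.008, 0, -1.194, -0.259], TCP at [0.217, -0.586, 0.223] pointing down, gripper open.
Joint ranges: [-3.14, 3.14], [-1.21, 2.06], [-1.07, 1.41], [-3.16, 2.05], [-2.99, -0.16], [-3.1, 3.1]. Speed limits (rad/s): [2.79, 2.79, 3.14, 3.14, 3.14, 3.14].

## Interface

Orientations are given as a unit quaternion [w, x, y, z].
In Python, from plant import bot gives the robot as it stands.
- The arm moves only by the tool servo_tool, never from a script. Its argument "increments" is a list of rows, each a list of 5 numbers: the closure, from 0 (fully open) to 1 (shut), then the shift along the tool's x, y, z scaled (see below), then the turn about the tool's z scaled (see below). A call has 1 to 8 rows; each row is the pose to reach, as a shift and turn from the pose commanded when the call began, along the tool's axes at that moment, turning the shorter way round; what a row does not reach only later rows make up. The controller multiplies each number of a shift by 1000 mm and each number of a turn by 360 degrees. A row lasts 1/8 s, in which the tool goes at most 62.5 mm and 10.7 degrees, less where a joint would pass 70% of its speed; a pose out of reach is approached as far as the arm can. A call with a number of a shift or a turn outside -1 to 1 is refused whole. A call with a gripper value outside its range is refused whole. The fingers move at their own pace and stop on an object; "newtons" is the grip in N (left out, the last holds). Time passes only in rows, so rows that repeat a pose let the fingers close. It gives the time, the measured TCP pose, the force, the opening and the grip force at its end, in the units of the state.
- bot.read_state(): the state, without advancing time (a new reading comes with each control period).
- bot.read_camera(name): name is "scene" or "top" or "wrist"; returns a dict with "frame" (384x512x3 uint8, blue, green, red), "range_z" (384x512 float32, m along the optical axis (not along the pixel's ray), 0 where there is no reading), "mtx" (3x3 intrinsics, pixels), "dist" ([k1, k2, p1, p2, k3] as OpenCV has them; the pictures are not rectified), "extrinsics" (4x4, takes a point from world to camera coordinates). Camera axes: x right, y down, z forward; pixel columns grow to the right and rows downward; lengths in m; the calibration is good to about 2 mm. A picture is of the moment at which its call begins.
- bot.close_job(): hands the job in; it is judged then, once.
The state is a dict: "time_s": time; "qpos": joint angles; "joint_velocities": joint speeds; "tau": joint torques, N m; "tool_pos": TCP position; "eef_rot": TCP orientation; "ft_force": force on the tool from outside, world axes, zero at the start; "wrist_torque": the same for the moment, N m; "gripper_width": finger opening in m; "grip_force": force on a finger pad.
Only numpy, scipy, OpenCV 4.12 (cv2) and the standard library are available. Lean on these libraries where they do the work, as an engineer would, in place of code of your own. Each camera call takes 0.05 s, during which the arm holds its last target. There are 200 camera calls.

## Task

On the rubber mat, roll the slotted drill core until its saw slot faces up, then lift it into the two V-rests of the swivel table, slot still up. Then turn the swivel table by its upright post until the post stands at the third click counter-clockwise (seen from above) from the long zero tick, and there throw the lock lever on the side of the base fully over. Leave the things lying around where they are.

Things in the scene. Friction and masses are not known exactly. Their poses are not given: they have to be found in the camera images.
- core: Slotted drill core, grey stone, nearly round (24 flats, each 22 mm from the axis), 130 mm long, up to 0.65 kg. A saw slot 8 mm wide, 6 mm deep runs along it. Origin mid-axis; own x along the axis, own z out through the slot. It lies on the mat, axis 25 mm above the bench and within 0.7 rad of world x, slot facing about -y. Stable on any flat; rolls if its top is pressed and dragged.
- mat: Black rubber mat on the bench, 180 x 200 x 3 mm, fixed; origin at the centre of its underside.
- swivel_base: Fixed cream round base of the swivel table, 250 mm across, 22 mm high; origin at the centre of its underside, z up along the turning axis. Dark ticks on its rim mark the clicks, every 20 degrees; the zero tick, in its own -x direction (the robot's side), is long and broad (38 x 8 mm), the others 15 x 3 mm. A lug on its +y side carries the lock lever.
- zero_tick (a point): Near the outer end of the long zero tick, 115 mm from the turning axis.
- swivel (a joint): Table angle in rad, counter-clockwise positive seen from above; 0 with the post at the zero tick. Clicks and holds every 20 degrees (0.349 rad) from -100 to 100 degrees; a click takes about 4 N at the post; let go, it drops into the nearest click. Starts at a click from -2 to +1; the third click is 1.047 rad.
- cradle (a point): On the turning axis, 76 mm above the bench: the middle of the seated core's axis. Axes turn with the table: y along the core's seat, -x to the post. Disc 144 mm across, top at 46 mm. The two 90-degree V-rests, 12 mm thick, stand 38 mm either side of the centre (64 mm free between for fingers), reach 31 mm to either side of the core's axis and up to 73 mm. Core either way round.
- post (a point): Upright round post on the swivel table's rim for turning it, 16 mm in diameter, 92 mm from the turning axis. The point is on the post's axis, 89 mm above the bench; the post runs from 42 to 104 mm.
- lock (a joint): Lock lever angle in rad: 0 at the start, leaning to the base's own -x; 1.0 fully thrown, leaning to +x. It swings in the base's x-z plane about a pivot 44 mm above the bench at (0, 165) mm in the base's frame, stays where left, needs about 1 N at the tip. It does not itself block the table.
- lock_tip (a point): Centre of the lever's 26 mm black ball, 85 mm from the pivot (119 mm above the bench at either end of the swing, 129 mm midway); the rod below is 10 mm thick. Its block, 70 x 50 x 25 mm, stands on the 22 mm base.
- dishes: Bystander: stack of clear petri dishes, 90 mm across, 30 mm high; origin at the centre of its underside.
- sample_jar: Bystander: glass sample jar, 56 x 75 mm; origin at the centre of its underside.
- spare_core: Bystander: short grey core without a slot, standing upright, 36 mm across, 70 mm high; origin at the centre of its underside.
- beaker: Bystander: glass beaker, 66 x 80 mm; origin at the centre of its underside.
- wash_bottle: Bystander: white bottle, 64 mm across, 160 mm high; origin at the centre of its underside.
- brush: Bystander: brush lying on the bench; origin at the centre of its underside.
- loupe: Bystander: black hand loupe lying on the bench, 56 mm across, with a handle; origin at the centre of its underside.
Things that resemble listed ones, but are neither listed nor needed, are in the scene too. Leave any purple look-alike of the core alone.

How it is judged:
By the outcome, as a careful person would: the job done as asked, in the order asked, and still so for the second after the job is handed in, with the robot touching nothing.
It also fails if it takes over 72 s, if anything falls off the work surface, if the arm or the gripper's body presses on something with over 40 N, if the wrist force passes 120 N, or if a joint passes its speed limit or range.

## Working session

There is one attempt and no reset: what is moved stays moved. The work goes in short steps, Python scripts to look and compute and a tool call to move; the robot and the scene stay as the last step left them, time stands still between calls to the robot, and variables do not carry over. Pictures are saved under pics/ and viewed, at most 11 in all, crops included, and the job is handed in when it is done.

Besides the shell and the picture viewer there is one more tool, called after "Call:" as name(argument=value, ...) on one line, values as JSON. servo_tool: Moves the arm, as the interface text tells. Shifts and turns lie within -1 to 1; 1 stands for 1000 mm of shift or 360 degrees of turn. Its arguments: {"type":"object","properties":{"increments":{"type":"array"},"newtons":{"type":"number"}},"required":["increments"]}

```bash
mkdir -p pics
cat > h.py <<'E'
import numpy as np, cv2, pickle
from plant import bot
def snap(n,tag):
    c=bot.read_camera(n); pickle.dump(c,open(f'{tag}.pkl','wb')); return c
def load(tag): return pickle.load(open(f'{tag}.pkl','rb'))
def pt(c,u,v,z=None,h=None):
    """world point for pixel; depth from range (3x3 median), or plane height h"""
    p=cv2.undistortPoints(np.array([[[u,v]]],float),c['mtx'],c['dist'])[0,0]
    E=c['extrinsics'];R=E[:3,:3];t=E[:3,3]
    r=np.array([p[0],p[1],1]);o=-R.T@t;d=R.T@r
    if h is not None: return o+d*(h-o[2])/d[2]
    if z is None:
        w=c['range_z'][int(v)-1:int(v)+2,int(u)-1:int(u)+2];z=np.median(w[w>0])
    return o+d*z
def pix(c,P):
    E=c['extrinsics'];rv=cv2.Rodrigues(E[:3,:3])[0]
    return cv2.projectPoints(np.array(P,float).reshape(-1,3),rv,E[:3,3],c['mtx'],c['dist'])[0].reshape(-1,2)
def crop(c,x0,y0,x1,y1,s,fn):
    cv2.imwrite(fn,cv2.resize(c['frame'][y0:y1,x0:x1],None,fx=s,fy=s,interpolation=cv2.INTER_CUBIC))
E
python3 - <<'E'
from h import *
a=snap('scene','s0');b=snap('top','t0')
crop(b,0,0,512,384,1.55,'pics/t0.png'); crop(a,0,0,512,384,1.55,'pics/s0.png')
print(bot.read_state())
E
```

```text
{'time_s': 0.1, 'qpos': array([-9.58373585e-01,  3.85482158e-01,  6.77356794e-03, -4.62060953e-04,
       -1.19400361e+00, -2.58589066e-01]), 'joint_velocities': array([-0.00040656, -0.00179931,  0.00340584,  0.00024511,  0.00087213,
        0.00205874]), 'tau': array([-3.05931308e-04, -3.91689706e+01,  1.87934893e+01,  4.23190981e+00,
        1.34463591e-02, -7.43085388e-05]), 'tool_pos': array([ 0.21639025, -0.58577086,  0.2215678 ]), 'eef_rot': array([-2.09426895e-04, -1.75911411e-01,  9.84405512e-01,  9.59113416e-04]), 'ft_force': array([ 0.13119943, -0.0497495 ,  0.98763488]), 'wrist_torque': array([0.00308753, 0.01229   , 0.008433  ]), 'grip_force': 0.0, 'gripper_width': 0.08703576748659637}
```

View pics/t0.png

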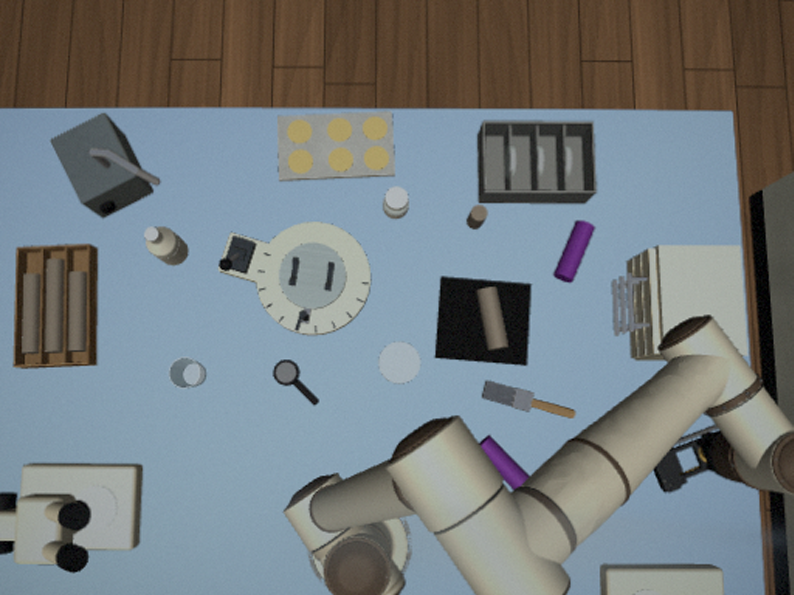

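View pics/s0.png

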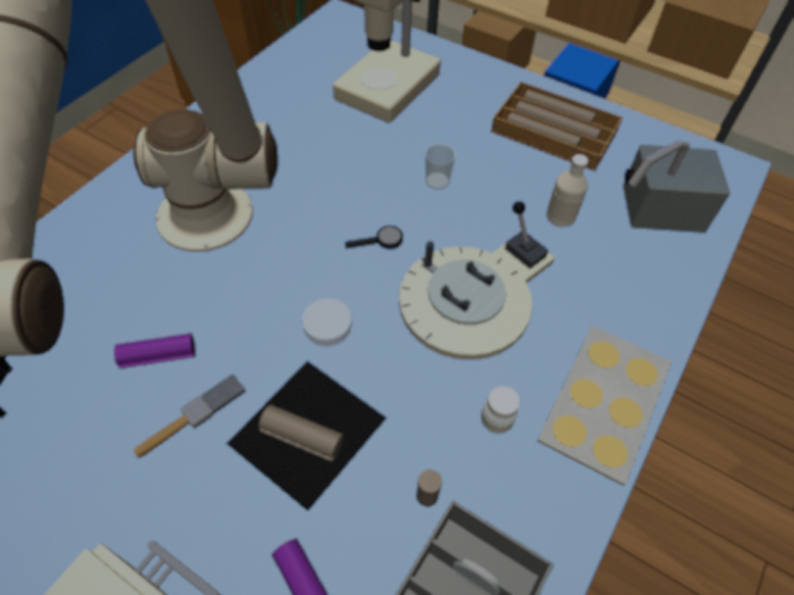

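Candidates for the core, in t0 pixels: the grey core on the black mat (492,318), the standing spare core (477,216), purple look-alikes (574,250) and (503,462), and tray cores (30–80,310). I choose the grey one on the mat.

Run:
```python
from h import *
c=load('t0')
s=1.55
def f(u,v,**k): return np.round(pt(c,u/s,v/s,**k),4)
print('core ends top',f(487,290),f(496,346),f(491,318))
for n,(u,v) in dict(post=(306,314),dishes=(400,362),jar=(397,198),spare=(478,214),brush=(505,395),ball=(226,264)).items(): print(n,f(u,v))
# base: fit circle on cream pixels at z=22mm
h,w=c['range_z'].shape
uv=np.array([[u,v] for v in range(135,225) for u in range(160,250)],float)
p=cv2.undistortPoints(uv[:,None],c['mtx'],c['dist'])[:,0]
z=c['range_z'][uv[:,1].astype(int),uv[:,0].astype(int)]
E=c['extrinsics'];P=(np.c_[p*z[:,None],z]-E[:3,3])@E[:3,:3]
m=(P[:,2]>.015)&(P[:,2]<.03); Q=P[m][:,:2].astype(np.float32); print(len(Q),P[m][:,2].mean())
# disc
m2=(P[:,2]>.04)&(P[:,2]<.053); D=P[m2][:,:2].astype(np.float32); print('disc',cv2.minEnclosingCircle(D),np.median(D,0))
xs=Q; print('base ext',np.percentile(xs,[.2,99.8],axis=0))
tt=f(297,322,h=.022);print('tick',tt)
# core pts
uv=np.array([[u,v] for v in range(180,232) for u in range(296,336)],float)
p=cv2.undistortPoints(uv[:,None],c['mtx'],c['dist'])[:,0]
z=c['range_z'][uv[:,1].astype(int),uv[:,0].astype(int)]
P=(np.c_[p*z[:,None],z]-E[:3,3])@E[:3,:3]
m=P[:,2]>.03;Q=P[m];print(len(Q),cv2.minAreaRect(Q[:,:2].astype(np.float32)),Q[:,2].max())
crop(c,140,130,260,220,6.6,'pics/t1.png')
a=load('s0')
crop(a,150,245,240,310,8,'pics/s1.png')
```

```text
core ends top [ 0.5355 -0.2707  0.0478] [ 0.4165 -0.2882  0.0445] [ 0.4759 -0.2786  0.0451]
post [0.475  0.1077 0.0999]
dishes [ 0.3827 -0.0865  0.0301]
jar [ 0.7273 -0.0784  0.0767]
spare [ 0.6951 -0.2506  0.0707]
brush [ 0.3144 -0.3102  0.0185]
ball [0.5713 0.2673 0.132 ]
2809 0.021842846791362048
disc ((0.5778538584709167, 0.14435943961143494), 0.11496607959270477) [0.5674627  0.10465974]
base ext [[ 0.44385701 -0.01946475]
 [ 0.69000486  0.24327014]]
tick [0.468  0.1346 0.022 ]
515 ((0.3838861286640167, -0.19825178384780884), (0.12294422835111618, 0.36531707644462585), 47.69312286376953) 1.4673205860075416
```

View pics/t1.png

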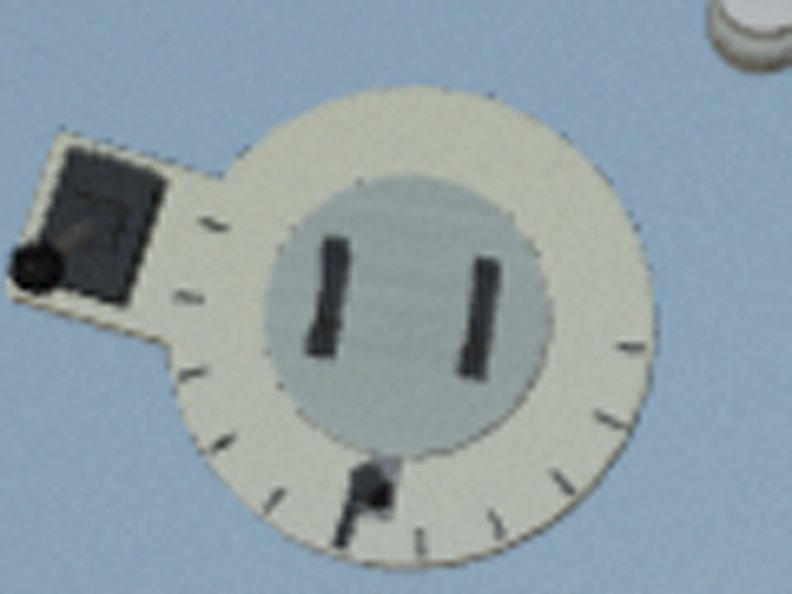

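View pics/s1.png

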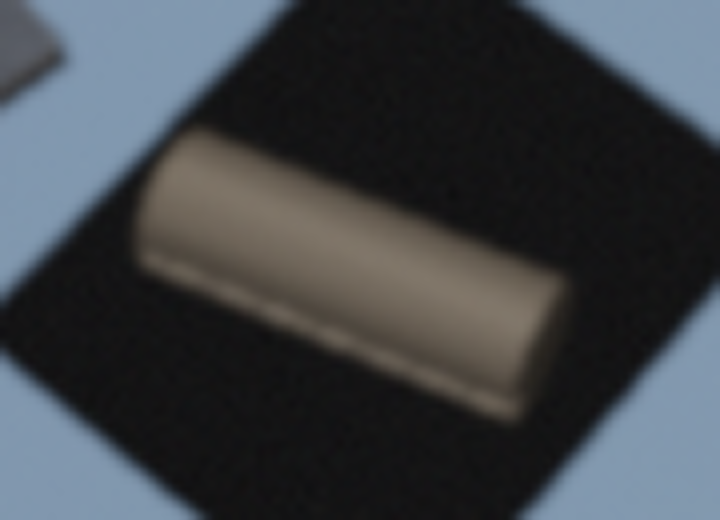

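Run:
```python
from h import *
c=load('t0')
def q(u,v,h): return pt(c,140+u/6.6-.42,130+v/6.6-.42,h=h)[:2]
def e(n,p): print(n,np.round(p,4))
# disc ring pts at .046, base ring pts at .022
def circ(pts,h):
    P=np.array([q(u,v,h) for u,v in pts]);A=np.c_[2*P,np.ones(len(P))];s=np.linalg.lstsq(A,(P**2).sum(1),rcond=None)[0]
    return s[:2],np.sqrt(s[2]+s[:2]@s[:2])
C,r=circ([(412,87),(560,130),(655,310),(630,425),(560,525),(412,570),(300,530),(180,400),(520,100)],.022);print(C,r)
print(circ([(412,175),(553,315),(535,390),(420,457),(265,310),(300,220),(520,220)],.046))
an=lambda d:np.degrees(np.arctan2(d[1],d[0]))
for n,p in dict(z_out=(342,545),z_in=(353,505),t1=(420,545),t2=(497,525),t3=(565,483),tm1=(273,502),tm2=(222,443)).items():
    d=-(q(*p,.022)-C);print(n,round(an(d),1),np.linalg.norm(d))
for h in(.06,.073):
    L=q(328,298,h);R=q(480,318,h);d=L-R;print('rests',(L+R)/2,an(d)-90,np.linalg.norm(d))
d=-(q(372,490,.104)-C);print('post',an(d),np.linalg.norm(d))
d=q(37,267,.119)-C;print('ball',q(37,267,.119),an(d),np.linalg.norm(d))
a=pt(c,315,190);
for h in(.044,):print(c['extrinsics'])
# core footprint via depth
R=c['range_z'];pts=[]
for v in range(175,235):
  for u in range(300,336):
    if R[v,u]>0:
      P=pt(c,u,v)
      if .028<P[2]<.06 and -.35<P[1]<-.22: pts.append(P)
pts=np.array(pts,np.float32);print(len(pts),cv2.minAreaRect(pts[:,:2]),pts[:,2].max())
# mat corners
s=1.55
for u,v in[(441,277),(531,284),(527,364),(436,356)]:print(pt(c,u/s,v/s,h=.003))
```

```text
[0.56770723 0.10024996] 0.12457355927587326
(array([0.56680897, 0.10083107]), np.float64(0.07280866781151663))
z_out -16.9 0.11962652934986015
z_in -17.5 0.09865373190640193
t1 2.3 0.11434788057865777
t2 22.6 0.11255091614730511
t3 43.2 0.11299053115169297
tm1 -37.1 0.11628413465627137
tm2 -57.0 0.11525656797056898
rests [0.56748104 0.10230057] -7.329817552503329 0.07627778129112467
rests [0.56491948 0.10107991] -7.329817552503499 0.07557317200263433
post -6.819100751486862 0.09794749435319205
ball [0.57491769 0.2722183 ] 87.59905335049216 0.17211943498291352
[[ 5.27988585e-03 -9.99985687e-01 -8.64935861e-04 -3.01049591e-02]
 [-9.91229735e-01 -5.11943769e-03 -1.32050761e-01  4.81241027e-01]
 [ 1.32044443e-01  1.55456309e-03 -9.91242578e-01  1.41620065e+00]
 [ 0.00000000e+00  0.00000000e+00  0.00000000e+00  1.00000000e+00]]Traceback (most recent call last):
  File "<stdin>", line 27, in <module>
cv2.error: OpenCV(4.12.0) /io/opencv/modules/imgproc/src/convhull.cpp:143: error: (-215:Assertion failed) total >= 0 && (depth == CV_32F || depth == CV_32S) in function 'convexHull'
```

```bash
cat >> h.py <<'E'
def go(x,y,z,yaw):
    """increments (scaled) to put TCP at xyz with tool-y world angle = yaw (deg, mod 180)"""
    s=bot.read_state();w,a,b,g=s['eef_rot']
    from scipy.spatial.transform import Rotation as Ro
    M=Ro.from_quat([a,b,g,w]).as_matrix()
    d=M.T@(np.array([x,y,z])-s['tool_pos'])
    cy=np.degrees(np.arctan2(M[1,1],M[0,1]));t=(cy-yaw+90)%180-90
    print('inc',np.round(d,4),'turn',round(t/360,4),'deg',round(t,1),'| tcp',np.round(s['tool_pos'],4),'yaw',round(cy,1),'q6',round(s['qpos'][5],2),'F',np.round(s['ft_force'],1),'tilt',np.round(M[:2,2],3),'t',s['time_s'])
    return M
E
python3 - <<'E'
from h import *
c=load('t0');R=c['range_z'];pts=[]
for v in range(178,232):
  for u in range(300,336):
    if R[v,u]>0:
      P=pt(c,u,v,z=R[v,u])
      if .03<P[2]<.06 and -.35<P[1]<-.2: pts.append(P)
pts=np.array(pts);print(len(pts)); 
r=cv2.minAreaRect(np.ascontiguousarray(pts[:,:2],dtype=np.float32));print(r,pts[:,2].max())
q=pts[pts[:,2]>.042];print(q.mean(0),np.polyfit(q[:,0],q[:,1],1),q[:,0].min(),q[:,0].max())
s=1.55
for u,v in[(441,277),(531,284),(527,364),(436,356)]:print(pt(c,u/s,v/s,h=.003))
go(.44,-.281,.28,8.4)
E
```

```text
505
((0.4792865514755249, -0.28332096338272095), (0.1313035637140274, 0.04357810690999031), 10.504451751708984) 0.053776007000128745
[ 0.47726836 -0.28410453  0.04613814] [ 0.15416701 -0.35768357] 0.4138766663926521 0.5431864734844043
[ 0.57163479 -0.17766986  0.003     ]
[ 0.55709339 -0.37527112  0.003     ]
[ 0.38147972 -0.36212673  0.003     ]
[ 0.397838   -0.16544782  0.003     ]
inc [-0.3153  0.2086 -0.058 ] turn -0.217 deg -78.1 | tcp [ 0.2164 -0.5858  0.2216] yaw 110.3 q6 -0.26 F [ 0.1 -0.   1. ] tilt [-0.001  0.002] t 0.1
```

Call:
servo_tool(increments=[[0,-0.35,0.194,-0.04,-0.213],[0,-0.35,0.194,-0.04,-0.213],[0,-0.35,0.194,-0.04,-0.213],[0,-0.35,0.194,-0.04,-0.213],[0,-0.35,0.194,-0.04,-0.213],[0,-0.35,0.194,-0.04,-0.213],[0,-0.35,0.194,-0.04,-0.213],[0,-0.35,0.194,-0.04,-0.213]])

```text
time_s: 1.1
tool_pos: [0.4787, -0.2814, 0.2622]
eef_rot: [0.0, 0.75, -0.661, -0.0]
ft_force: [0.2, 0.0, 0.7]
gripper_width: 0.0873
grip_force: 0.0
```

Run:
```python
from h import *
c=snap('wrist','w0');crop(c,0,0,512,384,1.5,'pics/w0.png')
M=go(.479,-.283,.0475,9.7);print(np.round(M,3)); E=c['extrinsics'];print('cam',-E[:3,:3].T@E[:3,3])
t=snap('top','t1')
```

```text
inc [ 0.001  -0.0013  0.2146] turn -0.0073 deg -2.6 | tcp [ 0.4778 -0.2823  0.2621] yaw -172.9 q6 0.36 F [ 0.1 -0.1 -0.2] tilt [-0.001  0.   ] t 1.15
[[ 0.123 -0.992 -0.001]
 [-0.992 -0.123  0.   ]
 [-0.001  0.001 -1.   ]]
cam [ 0.48727482 -0.3513395   0.42438395]
```

View pics/w0.png

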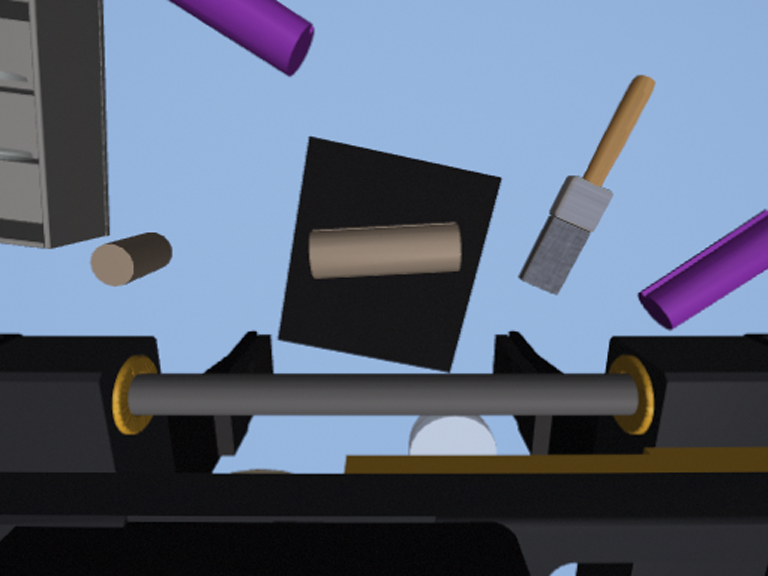

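Run:
```python
from h import *
c=load('w0');R=c['range_z'];pts=[]
for v in range(135,200):
  for u in range(195,320):
    if R[v,u]>0:
      P=pt(c,u,v,z=R[v,u])
      if .035<P[2]<.06: pts.append(P)
pts=np.array(pts)
r=cv2.minAreaRect(np.ascontiguousarray(pts[:,:2],dtype=np.float32));print(len(pts),r,np.percentile(pts[:,2],95))
d=np.array([np.cos(np.radians(10)),np.sin(np.radians(10))])
top=pts[pts[:,2]>.0465];print(top.mean(0),np.polyfit(top[:,0],top[:,1],1),pts[:,0].min(),pts[:,0].max())
# cross-section profile: perpendicular dist vs z
C=np.array(r[0]);th=np.radians(9);n=np.array([-np.sin(th),np.cos(th)])
a=(pts[:,:2]-C)@n
for lo in np.arange(-.026,.026,.004):
  m=(a>=lo)&(a<lo+.004)
  if m.any(): print(round(lo+.002,3),m.sum(),pts[m,2].mean().round(4))
```

```text
2914 ((0.4771229922771454, -0.28195980191230774), (0.13014324009418488, 0.04045971855521202), 10.449416160583496) 0.04766712003586631
[ 0.4770529  -0.28205495  0.04722131] [ 0.18125297 -0.3685222 ] 0.4106037743733202 0.5438264451882996
-0.02 120 0.0367
-0.016 359 0.0398
-0.012 334 0.0433
-0.008 339 0.0455
-0.004 316 0.0467
0.0 307 0.047
0.004 295 0.0468
0.008 287 0.0456
0.012 247 0.0437
0.016 219 0.0405
0.02 91 0.0369
```

Call:
servo_tool(increments=[[0.25,0.006,0,0.06,-0.009],[0.25,0.006,0,0.12,-0.009],[0.25,0.006,0,0.18,-0.009],[0.25,0.006,0,0.203,-0.009],[0.25,0.006,0,0.203,-0.009],[0.25,0.006,0,0.203,-0.009]], newtons=20)

```text
time_s: 1.95
tool_pos: [0.479, -0.29, 0.0608]
eef_rot: [-0.0, 0.767, -0.642, 0.001]
ft_force: [-0.8, -0.4, 0.2]
gripper_width: 0.0657
grip_force: 0.0
```

Run:
```python
from h import *
th=np.radians(10.4)
go(.477+.006*np.sin(th),-.282-.006*np.cos(th),.046,10.4);print(bot.read_state()['gripper_width'])
```

```text
inc [-0.0022  0.0005  0.0148] turn -0.0008 deg -0.3 | tcp [ 0.479  -0.29    0.0608] yaw -169.9 q6 0.43 F [-0.8 -0.4  0.2] tilt [ 0.002 -0.001] t 1.95
0.06571720054495167
```

Call:
servo_tool(increments=[[0.25,-0.002,0,0.01,-0.001],[0.25,-0.002,0,0.016,-0.001],[0.25,-0.002,0,0.018,-0.001],[0.25,-0.002,0,0.018,-0.001]])

```text
time_s: 2.45
tool_pos: [0.4789, -0.2888, 0.0471]
eef_rot: [0.001, 0.77, -0.638, 0.002]
ft_force: [-7.4, -0.4, 26.9]
gripper_width: 0.0654
grip_force: 13.4
```

Call:
servo_tool(increments=[[0.25,-0.004,0,0,0],[0.25,-0.008,0,0,0],[0.25,-0.012,0,0,0],[0.25,-0.016,0,0,0],[0.25,-0.02,0,0,0],[0.25,-0.023,0,0,0],[0.25,-0.023,0,0,0]])

```text
time_s: 3.32
tool_pos: [0.475, -0.2659, 0.047]
eef_rot: [0.001, 0.77, -0.638, 0.002]
ft_force: [-7.4, -0.2, 27.3]
gripper_width: 0.0651
grip_force: 13.7
```

Call:
servo_tool(increments=[[0.25,0,0,-0.04,0],[0.25,0,0,-0.1,0],[0.25,0.02,0,-0.12,0],[0.25,0.02,0,-0.12,0]])

```text
time_s: 3.82
tool_pos: [0.4787, -0.2849, 0.1637]
eef_rot: [-0.001, 0.769, -0.64, 0.002]
ft_force: [-0.7, 0.2, -1.7]
gripper_width: 0.0651
grip_force: 0.0
```

```bash
cat >> h.py <<'E'
def core(tag,zlo=.035,zhi=.06):
    c=snap('wrist',tag);R=c['range_z'];v,u=np.nonzero((R>0.05)&(R<.6))
    p=cv2.undistortPoints(np.c_[u,v].astype(float)[:,None],c['mtx'],c['dist'])[:,0];z=R[v,u]
    E=c['extrinsics'];P=(np.c_[p*z[:,None],z]-E[:3,3])@E[:3,:3]
    m=(P[:,2]>zlo)&(P[:,2]<zhi)&(abs(P[:,0]-.477)<.085)&(P[:,1]<-.2)&(P[:,1]>-.34)
    P=P[m];r=cv2.minAreaRect(np.ascontiguousarray(P[:,:2],dtype=np.float32));print(len(P),r)
    return c,P,r
E
python3 - <<'E'
from h import *
c,P,r=core('w1'); 
go(r[0][0],r[0][1],.047,10.4)
u,v=pix(c,[*r[0],.045])[0].astype(int);print(u,v)
crop(c,max(u-110,0),max(v-70,0),u+110,v+70,3.6,'pics/w1.png')
E
```

```text
4331 ((0.47135767340660095, -0.25028282403945923), (0.13048861920833588, 0.03968701511621475), 10.627008438110352)
inc [-3.420e-02 -1.000e-04  1.148e-01] turn 0.0002 deg 0.1 | tcp [ 0.4773 -0.2839  0.1618] yaw -169.5 q6 0.43 F [ 0.3 -0.2  0. ] tilt [0.001 0.   ] t 3.875
256 222
```

View pics/w1.png

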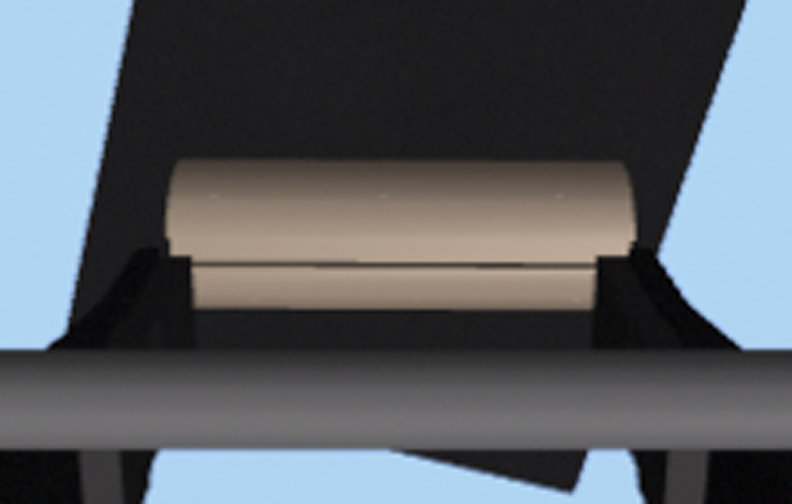

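```bash
cat >> h.py <<'E'
def prof(P,r,st=.002,half=.025):
    """z profile across core along +n (left normal of axis near +x)"""
    C=np.array(r[0]);w,h=r[1];th=np.radians(r[2] if w>h else r[2]-90)
    n=np.array([-np.sin(th),np.cos(th)]);d=np.array([np.cos(th),np.sin(th)])
    a=(P[:,:2]-C)@n;l=(P[:,:2]-C)@d
    out=[]
    for lo in np.arange(-half,half,st):
        m=(a>=lo)&(a<lo+st)&(abs(l)<.045)
        if m.sum()>5: out.append((round((lo+st/2)*1e3,1),int(m.sum()),round(float(np.median(P[m,2]))*1e3,1)))
    print(np.degrees(th),*out,sep='\n')
E
python3 - <<'E'
import h; from h import *
c=load('w1');h.snap=lambda n,t:c
_,P,r=h.core('w1',.012); prof(P,r,.0015)
E
```

```text
5045 ((0.47147539258003235, -0.2510244846343994), (0.1305672973394394, 0.04202733188867569), 10.554805755615234)
10.554805755615234
(np.float64(-21.2), 62, 26.7)
(np.float64(-19.7), 315, 29.8)
(np.float64(-18.2), 194, 34.8)
(np.float64(-16.7), 178, 37.4)
(np.float64(-15.2), 168, 39.3)
(np.float64(-13.7), 175, 41.0)
(np.float64(-12.2), 159, 42.4)
(np.float64(-10.7), 157, 43.6)
(np.float64(-9.2), 138, 44.1)
(np.float64(-7.7), 160, 45.2)
(np.float64(-6.2), 128, 46.0)
(np.float64(-4.7), 144, 46.0)
(np.float64(-1.7), 89, 40.8)
(np.float64(-0.2), 118, 41.2)
(np.float64(1.3), 138, 41.1)
(np.float64(2.8), 116, 41.4)
(np.float64(4.3), 300, 44.2)
(np.float64(5.8), 119, 46.4)
(np.float64(7.3), 102, 46.5)
(np.float64(8.8), 99, 46.3)
(np.float64(10.3), 105, 45.4)
(np.float64(11.8), 108, 44.6)
(np.float64(13.3), 91, 43.8)
(np.float64(14.8), 75, 42.8)
(np.float64(16.3), 63, 41.6)
(np.float64(17.8), 64, 40.4)
(np.float64(19.3), 70, 37.9)
(np.float64(20.8), 16, 36.6)
```

Call:
servo_tool(increments=[[0,-0.035,0,0,0.25],[0,-0.035,0,0,0.25],[0,-0.035,0,0,0.25],[0,-0.035,0,0,0.25],[0,-0.035,0,0,0.25],[0,-0.035,0,0,0.25],[0,-0.035,0,0,0.25],[0,-0.035,0,0,0.25]])

```text
time_s: 4.88
tool_pos: [0.4697, -0.2487, 0.1594]
eef_rot: [-0.002, -0.124, 0.992, 0.001]
ft_force: [0.8, -0.1, 1.0]
gripper_width: 0.0871
grip_force: 0.0
```

Call:
servo_tool(increments=[[0,0,0,0,0.0135],[0,0,0,0,0.0135],[0,0,0,0,0.0135]])

```text
time_s: 5.25
tool_pos: [0.4705, -0.2492, 0.1606]
eef_rot: [-0.001, -0.086, 0.996, 0.0]
ft_force: [0.3, 0.9, 0.5]
gripper_width: 0.0871
grip_force: 0.0
```

Run:
```python
from h import *
c,P,r=core('w2',.02); prof(P,r,.002)
go(r[0][0],r[0][1],.008,100.6)
```

```text
5469 ((0.47338858246803284, -0.261715829372406), (0.13056859374046326, 0.043635979294776917), 10.260960578918457)
10.260960578918457
(np.float64(-22.0), 20, 28.2)
(np.float64(-20.0), 119, 33.5)
(np.float64(-18.0), 150, 37.4)
(np.float64(-16.0), 157, 39.8)
(np.float64(-14.0), 203, 39.0)
(np.float64(-12.0), 190, 36.7)
(np.float64(-10.0), 146, 37.3)
(np.float64(-8.0), 146, 45.6)
(np.float64(-6.0), 185, 46.2)
(np.float64(-4.0), 186, 46.8)
(np.float64(-2.0), 194, 47.1)
(np.float64(0.0), 186, 47.2)
(np.float64(2.0), 193, 47.2)
(np.float64(4.0), 186, 47.0)
(np.float64(6.0), 189, 46.6)
(np.float64(8.0), 192, 46.0)
(np.float64(10.0), 195, 45.1)
(np.float64(12.0), 194, 44.0)
(np.float64(14.0), 177, 42.6)
(np.float64(16.0), 177, 40.9)
(np.float64(18.0), 175, 38.4)
(np.float64(20.0), 174, 35.0)
(np.float64(22.0), 86, 30.9)
inc [-0.0008 -0.0128  0.1528] turn -0.0022 deg -0.8 | tcp [ 0.4707 -0.2493  0.1608] yaw 99.8 q6 -1.22 F [-0.2 -0.3  0.5] tilt [-0.001  0.   ] t 5.3
```

Call:
servo_tool(increments=[[0,0,0,0,0],[0,0,0,0,0],[0,0,0,0,0],[0,0,0,0,0]])

```text
time_s: 5.8
tool_pos: [0.4711, -0.2497, 0.1616]
eef_rot: [0.0, -0.085, 0.996, -0.0]
ft_force: [-0.4, -0.3, 0.6]
gripper_width: 0.0871
grip_force: 0.0
```

Run:
```python
from h import *
c,P,r=core('w3',.02); prof(P,r,.002)
go(r[0][0],r[0][1],.008,100.6)
```

```text
5502 ((0.4699892997741699, -0.24465450644493103), (0.1300031840801239, 0.04390555992722511), 10.341048240661621)
10.341048240661621
(np.float64(-22.0), 52, 28.6)
(np.float64(-20.0), 151, 33.8)
(np.float64(-18.0), 162, 37.7)
(np.float64(-16.0), 168, 40.0)
(np.float64(-14.0), 176, 42.0)
(np.float64(-12.0), 178, 43.4)
(np.float64(-10.0), 181, 44.9)
(np.float64(-8.0), 187, 45.6)
(np.float64(-6.0), 192, 46.3)
(np.float64(-4.0), 190, 47.0)
(np.float64(-2.0), 182, 47.1)
(np.float64(0.0), 181, 45.9)
(np.float64(2.0), 177, 41.3)
(np.float64(4.0), 175, 40.8)
(np.float64(6.0), 177, 40.6)
(np.float64(8.0), 184, 44.6)
(np.float64(10.0), 193, 45.2)
(np.float64(12.0), 185, 44.0)
(np.float64(14.0), 175, 42.5)
(np.float64(16.0), 169, 40.8)
(np.float64(18.0), 163, 38.4)
(np.float64(20.0), 141, 35.3)
(np.float64(22.0), 65, 31.1)
inc [0.0002 0.0051 0.1536] turn -0.0024 deg -0.9 | tcp [ 0.4711 -0.2497  0.1616] yaw 99.7 q6 -1.22 F [-0.1 -0.3  0.3] tilt [0. 0.] t 5.85
```

Call:
servo_tool(increments=[[0,0,0,0,0],[0,0,0,0,0],[0,0,0,0,0],[0,0,0,0,0],[0,0,0,0,0],[0,0,0,0,0],[0,0,0,0,0],[0,0,0,0,0]])

```text
time_s: 6.85
tool_pos: [0.4711, -0.2496, 0.1616]
eef_rot: [0.0, -0.085, 0.996, -0.0]
ft_force: [0.5, 0.2, -0.2]
gripper_width: 0.0869
grip_force: 0.0
```

```bash
cat >> h.py <<'E'
def slot(tag):
    c,P,r=core(tag,.02);C=np.array(r[0]);th=np.radians(r[2] if r[1][0]>r[1][1] else r[2]-90)
    n=np.array([-np.sin(th),np.cos(th)]);d=np.array([np.cos(th),np.sin(th)])
    a=(P[:,:2]-C)@n;l=(P[:,:2]-C)@d;rad=np.hypot(a,P[:,2]-.025)
    m=(rad<.0195)&(abs(l)<.055)&(P[:,2]>.03);ph=np.degrees(np.arctan2(a[m],P[m,2]-.025))
    print(tag,'centre',C.round(4),'yaw',round(np.degrees(th),1),'slot deg toward +y',np.median(ph).round(1),m.sum(),'t',bot.read_state()['time_s'])
    return c,P,r
E
python3 - <<'E'
from h import *
for i in range(4): slot(f'w4{i}')
E
```

```text
5492 ((0.4714492857456207, -0.2516951560974121), (0.13034403324127197, 0.04440216347575188), 10.348127365112305)
w40 centre [ 0.4714 -0.2517] yaw 10.3 slot deg toward +y -12.3 825 t 6.9
5504 ((0.47140929102897644, -0.2516275942325592), (0.13034656643867493, 0.04432971403002739), 10.277777671813965)
w41 centre [ 0.4714 -0.2516] yaw 10.3 slot deg toward +y -12.0 846 t 6.95
5492 ((0.4714414179325104, -0.25195443630218506), (0.13024456799030304, 0.044208310544490814), 10.282492637634277)
w42 centre [ 0.4714 -0.252 ] yaw 10.3 slot deg toward +y -12.8 822 t 7.0
5497 ((0.47167277336120605, -0.2528201639652252), (0.13047850131988525, 0.043918780982494354), 10.165379524230957)
w43 centre [ 0.4717 -0.2528] yaw 10.2 slot deg toward +y -16.2 797 t 7.05
```

Call:
servo_tool(increments=[[0,0,0,0,0],[0,0,0,0,0],[0,0,0,0,0],[0,0,0,0,0],[0,0,0,0,0],[0,0,0,0,0],[0,0,0,0,0],[0,0,0,0,0]])

```text
time_s: 8.05
tool_pos: [0.4711, -0.2496, 0.1615]
eef_rot: [-0.0, -0.085, 0.996, 0.0]
ft_force: [-0.8, -0.3, -0.4]
gripper_width: 0.0868
grip_force: 0.0
```

Run:
```python
from h import *
for i in range(4): slot(f'w5{i}')
```

```text
5514 ((0.4718129634857178, -0.25350645184516907), (0.13041894137859344, 0.04403926804661751), 10.398873329162598)
w50 centre [ 0.4718 -0.2535] yaw 10.4 slot deg toward +y -18.5 777 t 8.1
5495 ((0.4716856777667999, -0.2527247667312622), (0.1304318755865097, 0.04406581446528435), 10.34605884552002)
w51 centre [ 0.4717 -0.2527] yaw 10.3 slot deg toward +y -16.5 799 t 8.15
5522 ((0.4716912508010864, -0.25328394770622253), (0.13028813898563385, 0.04407664015889168), 10.304766654968262)
w52 centre [ 0.4717 -0.2533] yaw 10.3 slot deg toward +y -18.3 791 t 8.2
5494 ((0.47183868288993835, -0.25456398725509644), (0.13011127710342407, 0.044149212539196014), 10.456480026245117)
w53 centre [ 0.4718 -0.2546] yaw 10.5 slot deg toward +y -21.5 752 t 8.25
```

Call:
servo_tool(increments=[[1,0,-0.007,0,-0.002],[1,0,-0.007,0.02,-0.002],[1,0,-0.007,0.04,-0.002],[1,0,-0.007,0.04,-0.002],[1,0,-0.007,0.04,-0.002],[1,0,-0.007,0.04,-0.002],[1,0,-0.007,0.04,-0.002],[1,0,-0.007,0.04,-0.002]])

```text
time_s: 9.25
tool_pos: [0.4724, -0.2566, 0.1219]
eef_rot: [0.0, -0.091, 0.996, -0.0]
ft_force: [0.5, 0.7, 0.1]
gripper_width: 0.0149
grip_force: 0.0
```

Run:
```python
from h import *
for i in range(3): c,P,r=slot(f'w6{i}')
go(*r[0],.047,100.4)
```

```text
5760 ((0.46231579780578613, -0.25547921657562256), (0.11109757423400879, 0.04401267692446709), 10.327865600585938)
w60 centre [ 0.4623 -0.2555] yaw 10.3 slot deg toward +y -19.4 1048 t 9.3
5546 ((0.4620545506477356, -0.2552489638328552), (0.11065115034580231, 0.04404814913868904), 10.365541458129883)
w61 centre [ 0.4621 -0.2552] yaw 10.4 slot deg toward +y -18.2 1101 t 9.35
5433 ((0.4622151255607605, -0.2557537257671356), (0.11079958081245422, 0.04403842240571976), 10.399596214294434)
w62 centre [ 0.4622 -0.2558] yaw 10.4 slot deg toward +y -19.2 1025 t 9.4
inc [0.0098 0.0026 0.0747] turn 0.0002 deg 0.1 | tcp [ 0.4723 -0.2565  0.1217] yaw 100.5 q6 -1.19 F [ 0.7 -0.1  0.1] tilt [ 0. -0.] t 9.4
```

Call:
servo_tool(increments=[[1,0,-0.001,0.04,0],[1,0,-0.001,0.06,0],[1,0,-0.001,0.07,0],[1,0,-0.001,0.074,0],[1,0,-0.001,0.077,0],[1,0,-0.001,0.077,0]])

```text
time_s: 10.15
tool_pos: [0.4729, -0.2583, 0.0473]
eef_rot: [0.0, -0.092, 0.996, -0.001]
ft_force: [-4.4, -0.3, 11.0]
gripper_width: 0.0006
grip_force: 5.4
```

Call:
servo_tool(increments=[[1,0,0.002,0,0],[1,0,0.005,0,0],[1,0,0.008,0,0],[1,0,0.011,0,0],[1,0,0.013,0,0],[1,0,0.014,0,0],[1,0,0.0145,0,0],[1,0,0.0145,0,0]])

```text
time_s: 11.15
tool_pos: [0.4704, -0.2441, 0.0468]
eef_rot: [0.001, -0.092, 0.996, -0.001]
ft_force: [-2.7, -1.4, 7.0]
gripper_width: 0.0005
grip_force: 3.7
```

Run:
```python
from h import *
go(.4716,-.247,.047,100.4)
for i in range(2): c,P,r=slot(f'w7{i}')
prof(P,r)
```

```text
inc [-0.0007 -0.0031 -0.0002] turn 0.0003 deg 0.1 | tcp [ 0.4704 -0.2441  0.0468] yaw 100.5 q6 -1.22 F [-2.7 -1.4  7. ] tilt [ 0.002 -0.002] t 11.15
7339 ((0.4625599682331085, -0.24812281131744385), (0.11425606906414032, 0.043999284505844116), 10.264541625976562)
w70 centre [ 0.4626 -0.2481] yaw 10.3 slot deg toward +y 3.0 1318 t 11.2
7346 ((0.46236521005630493, -0.2480897754430771), (0.11390487104654312, 0.04405792057514191), 10.37615966796875)
w71 centre [ 0.4624 -0.2481] yaw 10.4 slot deg toward +y 2.8 1332 t 11.25
10.37615966796875
(np.float64(-22.0), 73, 30.4)
(np.float64(-20.0), 192, 35.1)
(np.float64(-18.0), 205, 38.2)
(np.float64(-16.0), 236, 40.4)
(np.float64(-14.0), 245, 42.3)
(np.float64(-12.0), 247, 43.8)
(np.float64(-10.0), 264, 44.8)
(np.float64(-8.0), 262, 45.9)
(np.float64(-6.0), 267, 46.4)
(np.float64(-4.0), 316, 46.7)
(np.float64(-2.0), 295, 41.4)
(np.float64(0.0), 318, 41.3)
(np.float64(2.0), 260, 41.2)
(np.float64(4.0), 344, 41.2)
(np.float64(6.0), 285, 46.3)
(np.float64(8.0), 297, 45.7)
(np.float64(10.0), 286, 44.9)
(np.float64(12.0), 259, 43.5)
(np.float64(14.0), 258, 42.1)
(np.float64(16.0), 238, 40.1)
(np.float64(18.0), 232, 37.8)
(np.float64(20.0), 205, 34.3)
(np.float64(22.0), 61, 29.1)
```

Call:
servo_tool(increments=[[1,0,-0.0003,-0.0005,0],[1,0,-0.0005,-0.001,0],[1,0,-0.0005,-0.0015,0],[1,0,-0.0005,-0.002,0],[1,0,-0.0005,-0.003,0],[1,0,-0.0005,-0.004,0],[1,0,-0.0005,-0.006,0],[1,0,-0.0005,-0.01,0]])

```text
time_s: 12.25
tool_pos: [0.4698, -0.2436, 0.0544]
eef_rot: [-0.0, -0.091, 0.996, 0.0]
ft_force: [0.4, 0.2, 0.6]
gripper_width: 0.0003
grip_force: 0.0
```

Call:
servo_tool(increments=[[1,0,-0.003,-0.04,0],[0.5,0,-0.003,-0.06,0],[0,0,-0.003,-0.07,0],[0,0,-0.003,-0.07,0]])

```text
time_s: 12.75
tool_pos: [0.4706, -0.2467, 0.1249]
eef_rot: [0.0, -0.091, 0.996, -0.0]
ft_force: [-0.2, 0.2, -0.3]
gripper_width: 0.0228
grip_force: 0.0
```

Run:
```python
from h import *
for i in range(3): c,P,r=slot(f'w8{i}')
prof(P,r)
go(*r[0],.008,100.4)
```

```text
6028 ((0.4628763198852539, -0.25041812658309937), (0.11395683884620667, 0.044030725955963135), 10.345282554626465)
w80 centre [ 0.4629 -0.2504] yaw 10.3 slot deg toward +y -1.6 1172 t 12.8
6135 ((0.4642717242240906, -0.24963974952697754), (0.11697918176651001, 0.044054046273231506), 10.322413444519043)
w81 centre [ 0.4643 -0.2496] yaw 10.3 slot deg toward +y -2.1 1197 t 12.85
6233 ((0.46344202756881714, -0.2486172616481781), (0.11580134928226471, 0.044098641723394394), 10.208242416381836)
w82 centre [ 0.4634 -0.2486] yaw 10.2 slot deg toward +y 0.8 1214 t 12.9
10.208242416381838
(np.float64(-22.0), 74, 30.5)
(np.float64(-20.0), 188, 34.8)
(np.float64(-18.0), 203, 38.0)
(np.float64(-16.0), 222, 40.3)
(np.float64(-14.0), 229, 42.2)
(np.float64(-12.0), 234, 43.6)
(np.float64(-10.0), 258, 44.8)
(np.float64(-8.0), 231, 45.9)
(np.float64(-6.0), 209, 46.2)
(np.float64(-4.0), 310, 46.2)
(np.float64(-2.0), 204, 41.3)
(np.float64(0.0), 277, 41.1)
(np.float64(2.0), 231, 41.1)
(np.float64(4.0), 245, 41.4)
(np.float64(6.0), 244, 46.3)
(np.float64(8.0), 256, 45.7)
(np.float64(10.0), 240, 44.7)
(np.float64(12.0), 233, 43.5)
(np.float64(14.0), 234, 42.2)
(np.float64(16.0), 224, 40.2)
(np.float64(18.0), 204, 37.9)
(np.float64(20.0), 191, 34.2)
(np.float64(22.0), 75, 29.7)
inc [ 0.0064 -0.0011  0.1155] turn 0.0002 deg 0.1 | tcp [ 0.4697 -0.2465  0.1235] yaw 100.5 q6 -1.21 F [-0.6  0.5  0.7] tilt [-0.002  0.001] t 12.9
```

Call:
servo_tool(increments=[[0,0,-0.001,0.04,0],[0,0,-0.001,0.08,0],[0,0,-0.001,0.105,0],[0,0,-0.001,0.116,0],[0.2,0,-0.001,0.116,0],[0.3,0,-0.001,0.116,0],[0.4,0,-0.001,0.116,0]], newtons=35)

```text
time_s: 13.78
tool_pos: [0.4714, -0.2479, 0.0096]
eef_rot: [0.001, -0.091, 0.996, -0.0]
ft_force: [-0.9, 0.2, 0.7]
gripper_width: 0.0599
grip_force: 0.0
```

Call:
servo_tool(increments=[[0.6,0,0,0,0],[1,0,0,0,0],[1,0,0,0,0],[1,0,0,0,0]])

```text
time_s: 14.28
tool_pos: [0.471, -0.2479, 0.0091]
eef_rot: [0.0, -0.091, 0.996, -0.0]
ft_force: [-1.5, -0.7, 6.6]
gripper_width: 0.043
grip_force: 35.0
```

Call:
servo_tool(increments=[[1,0,0,-0.01,0],[1,0,0,-0.05,0],[1,0,0,-0.1,0],[1,0,0,-0.17,0],[1,0,0,-0.18,0],[1,0,0,-0.18,0]])

```text
time_s: 15.02
tool_pos: [0.4702, -0.2471, 0.1889]
eef_rot: [0.001, -0.091, 0.996, 0.001]
ft_force: [0.5, 1.3, -7.1]
gripper_width: 0.0435
grip_force: 35.0
```

Run:
```python
from h import *
c=snap('wrist','w9');t=snap('top','t2')
w=cv2.resize(c['frame'][120:384,60:450],None,fx=1.9,fy=1.9)
k=cv2.resize(t['frame'][130:220,140:260],None,fx=6.6,fy=6.6,interpolation=cv2.INTER_CUBIC)
cv2.imwrite('pics/t2.png',k); cv2.imwrite('pics/w9.png',w)
R=c['range_z'];v,u=np.nonzero((R>.05)&(R<.5))
p=cv2.undistortPoints(np.c_[u,v].astype(float)[:,None],c['mtx'],c['dist'])[:,0];z=R[v,u]
E=c['extrinsics'];P=(np.c_[p*z[:,None],z]-E[:3,3])@E[:3,:3]
M=go(.5677,.1005,.3,172.7);s=bot.read_state()
L=(P-s['tool_pos'])@M  # tool coords: x along core, y across
m=(abs(L[:,1])<.024)&(abs(L[:,0])<.075)&(L[:,2]<-.02)&(L[:,2]>-.045)&(abs(L[:,0])>.015)
L=L[m];print(len(L),L[:,0].min(),L[:,0].max())
for lo in np.arange(-.022,.022,.002):
  q=(L[:,1]>=lo)&(L[:,1]<lo+.002)
  if q.sum()>5: print(round(lo*1e3+1),q.sum(),np.round(np.median(L[q,2])*1e3,1))
```

```text
inc [-0.1597  0.324  -0.1134] turn -0.2008 deg -72.3 | tcp [ 0.4687 -0.2468  0.1862] yaw 100.4 q6 -1.21 F [ 0.1 -0.1 -7. ] tilt [-0.005  0.002] t 15.125
10620 -0.03112518168969603 0.0643441228868526
-21 239 -25.3
-19 399 -29.4
-17 441 -32.4
-15 476 -34.3
-13 499 -36.1
-11 513 -37.3
-9 516 -38.4
-7 552 -39.1
-5 541 -39.7
-3 601 -34.7
-1 513 -34.4
1 530 -34.3
3 537 -34.3
5 575 -39.4
7 546 -39.2
9 531 -38.6
11 503 -37.4
13 506 -36.3
15 473 -34.6
17 453 -32.5
19 388 -29.8
21 278 -26.3
```

View pics/t2.png

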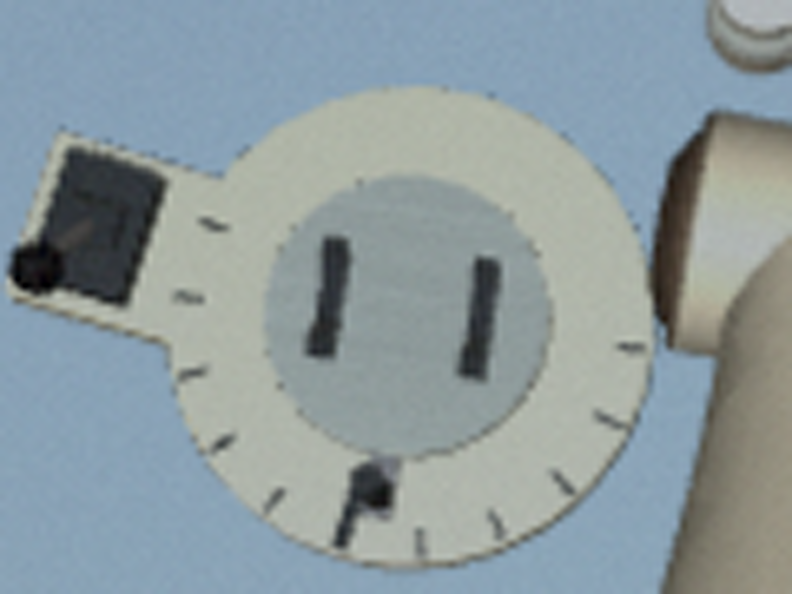

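Run:
```python
from h import *
s=snap('scene','s2');t=load('t2')
for n,c in(('top',t),('scene',s)):
    R=c['range_z'];v,u=np.nonzero(R>.05)
    p=cv2.undistortPoints(np.c_[u,v].astype(float)[:,None],c['mtx'],c['dist'])[:,0];z=R[v,u]
    E=c['extrinsics'];P=(np.c_[p*z[:,None],z]-E[:3,3])@E[:3,:3]
    C=np.array([.567,.1005]);d=P[:,:2]-C;rr=np.hypot(*d.T)
    m=(P[:,2]>.06)&(P[:,2]<.11)&(rr>.075)&(rr<.11);q=np.median(P[m],0);print(n,'post',m.sum(),q,np.degrees(np.arctan2(*(C-q[:2])[::-1])),np.hypot(*(C-q[:2])))
    m=(P[:,2]>.052)&(P[:,2]<.08)&(rr<.065);Q=P[m];
    if m.sum()>20:
        lab=Q[:,1]>C[1];a,b=[(Q[k].min(0)+Q[k].max(0))/2 for k in(lab,~lab)];print('rests',m.sum(),a,b,np.degrees(np.arctan2(*(a-b)[1::-1]))-90)
k=s['frame'][140:235,250:370];cv2.imwrite('pics/s2.png',cv2.resize(k,None,fx=6.6,fy=6.2,interpolation=cv2.INTER_CUBIC))
```

```text
top post 31 [0.47397985 0.1130866  0.10188019] -7.70591479604403 0.0938678326108287
rests 144 [0.56971021 0.1283582  0.06311763] [0.57012831 0.0687748  0.06365032] 0.40204517448316324
scene post 69 [0.47528373 0.11046661 0.08798446] -6.201875114898052 0.09225621038256664
rests 177 [0.56942329 0.14018671 0.06156923] [0.55919262 0.06502903 0.06169911] -7.751620138762377
```

View pics/s2.png

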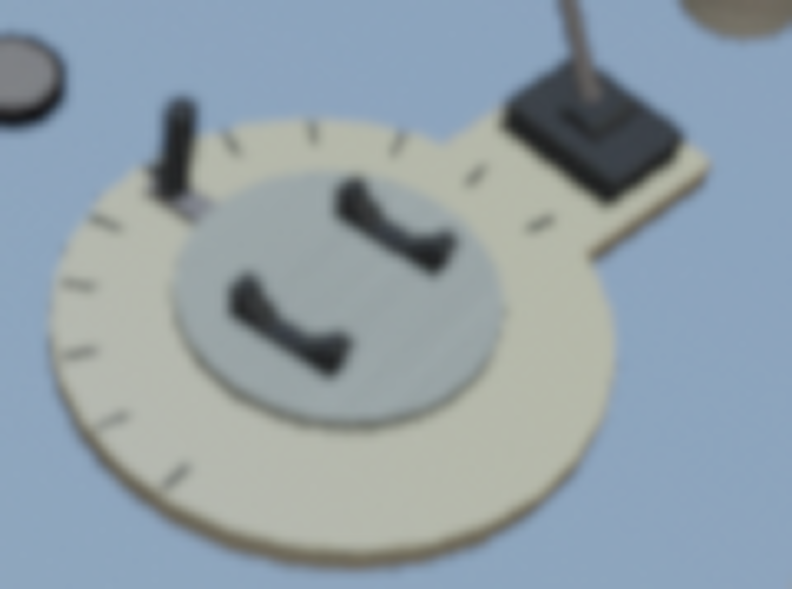

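Call:
servo_tool(increments=[[1,-0.04,0.07,-0.01,-0.03],[1,-0.08,0.14,-0.01,-0.06],[1,-0.12,0.2,-0.01,-0.09],[1,-0.14,0.26,-0.01,-0.12],[1,-0.159,0.31,-0.01,-0.15],[1,-0.159,0.325,-0.01,-0.18],[1,-0.159,0.325,-0.01,-0.201],[1,-0.159,0.325,-0.01,-0.201]])

```text
time_s: 16.18
tool_pos: [0.5667, 0.1012, 0.1959]
eef_rot: [-0.002, -0.661, 0.75, 0.001]
ft_force: [0.2, -0.4, -6.4]
gripper_width: 0.0435
grip_force: 35.0
```

Call:
servo_tool(increments=[[1,0,0,0,0],[1,0,0,0,0],[1,0,0,0,0]])

```text
time_s: 16.55
tool_pos: [0.5679, 0.1001, 0.1986]
eef_rot: [0.0, -0.661, 0.75, 0.0]
ft_force: [0.5, -0.1, -6.3]
gripper_width: 0.0432
grip_force: 35.0
```

Run:
```python
from h import *
c=snap('wrist','w10')
s=bot.read_state();R=c['range_z'];v,u=np.nonzero(R>.05)
p=cv2.undistortPoints(np.c_[u,v].astype(float)[:,None],c['mtx'],c['dist'])[:,0];z=R[v,u]
E=c['extrinsics'];P=(np.c_[p*z[:,None],z]-E[:3,3])@E[:3,:3]
C=np.array([.567,.1005]);d=P[:,:2]-C;rr=np.hypot(*d.T)
m=(P[:,2]>.06)&(P[:,2]<.11)&(rr>.075)&(rr<.11)
if m.sum():q=np.median(P[m],0);print('post',m.sum(),q,np.degrees(np.arctan2(*(C-q[:2])[::-1])))
m=(P[:,2]>.052)&(P[:,2]<.08)&(rr<.065);print(m.sum())
crop(c,0,0,512,384,1.5,'pics/w10.png')
go(.5668,.101,.058,172.8)
```

```text
post 492 [0.47757007 0.11392333 0.09989628] -8.536304026217323
0
inc [-0.0006  0.0012  0.1406] turn -0.0001 deg -0.0 | tcp [0.5679 0.1003 0.1986] yaw 172.8 q6 -0.58 F [-0.3  0.  -7.2] tilt [0. 0.] t 16.6
```

View pics/w10.png

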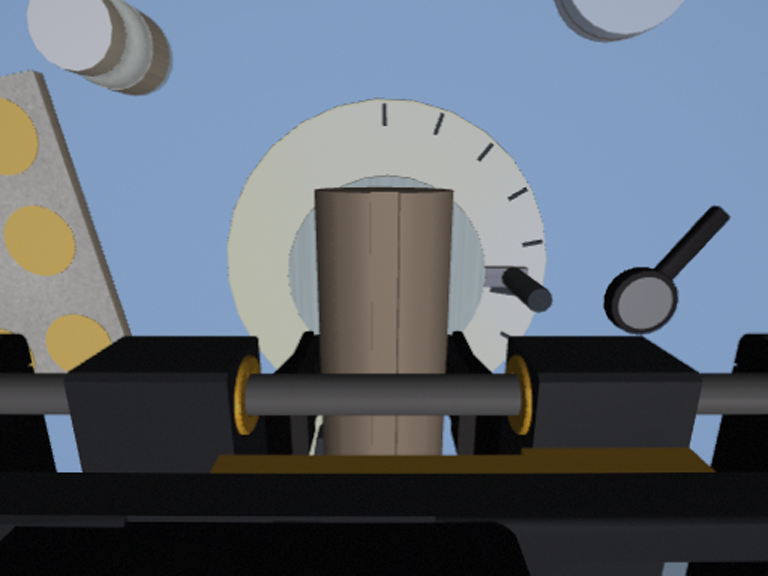

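Call:
servo_tool(increments=[[1,-0.0006,0.001,0.04,0],[1,-0.0006,0.001,0.08,0],[1,-0.0006,0.001,0.11,0],[1,-0.0006,0.001,0.125,0],[1,-0.0006,0.001,0.132,0],[1,-0.0006,0.001,0.137,0],[1,-0.0006,0.001,0.137,0]])

```text
time_s: 17.48
tool_pos: [0.5669, 0.1017, 0.0633]
eef_rot: [0.0, -0.662, 0.75, -0.0]
ft_force: [-3.7, 0.4, -0.7]
gripper_width: 0.0434
grip_force: 35.0
```

Run:
```python
from h import *
go(.5668,.101,.058,172.8)
```

```text
inc [0.0007 0.     0.0053] turn 0.0001 deg 0.0 | tcp [0.5669 0.1017 0.0633] yaw 172.8 q6 -0.58 F [-3.7  0.4 -0.7] tilt [0. 0.] t 17.475
```

Call:
servo_tool(increments=[[1,0,0.002,0,0],[1,0,0.003,0.001,0],[1,0,0.003,0.002,0],[1,0,0.003,0.002,0]])

```text
time_s: 17.98
tool_pos: [0.5656, 0.1023, 0.0608]
eef_rot: [0.002, -0.662, 0.75, -0.001]
ft_force: [0.8, -0.8, 2.3]
gripper_width: 0.0434
grip_force: 35.0
```

Call:
servo_tool(increments=[[1,0,0,0.001,0],[1,0,0,0.002,0],[1,0,0,0.002,0]])

```text
time_s: 18.35
tool_pos: [0.5657, 0.1023, 0.0605]
eef_rot: [0.002, -0.662, 0.749, -0.001]
ft_force: [-3.0, -0.5, 12.4]
gripper_width: 0.0436
grip_force: 35.0
```

Run:
```python
from h import *
go(.5668,.101,.058,172.8)
c=snap('wrist','w11');s=bot.read_state()
R=c['range_z'];v,u=np.nonzero((R>.05)&(R<.5))
p=cv2.undistortPoints(np.c_[u,v].astype(float)[:,None],c['mtx'],c['dist'])[:,0];z=R[v,u]
E=c['extrinsics'];P=(np.c_[p*z[:,None],z]-E[:3,3])@E[:3,:3]
C=np.array([.567,.1005]);d=P[:,:2]-C;rr=np.hypot(*d.T)
m=(P[:,2]>.06)&(P[:,2]<.11)&(rr>.075)&(rr<.11)
if m.sum():q=np.median(P[m],0);print('post',m.sum(),q,np.degrees(np.arctan2(*(C-q[:2])[::-1])))
a=np.radians(82.8);dl=np.array([np.cos(a),np.sin(a)]);n=np.array([-dl[1],dl[0]])
l=d@dl;b=d@n
m=(abs(b)<.024)&(abs(l)<.08)&(P[:,2]>.085)&(P[:,2]<.11);print('core l',l[m].min(),l[m].max())
for lo in np.arange(-.024,.024,.002):
  q=m&(b>=lo)&(b<lo+.002)&(abs(l)>.02)
  if q.sum()>5: print(round(lo*1e3+1),q.sum(),np.round(np.median(P[q,2])*1e3,1),end='; ')
```

```text
inc [ 0.0012 -0.0013  0.0025] turn 0.0003 deg 0.1 | tcp [0.5657 0.1023 0.0605] yaw 172.9 q6 -0.59 F [-3.  -0.5 12.4] tilt [0.004 0.001] t 18.35
post 186 [0.47009432 0.11801469 0.10387909] -10.245009770624078
core l -0.06313645671298954 0.028554600434771288
-19 57 85.6; -17 332 87.5; -15 387 90.6; -13 399 92.5; -11 423 94.3; -9 438 95.5; -7 432 96.5; -5 458 97.3; -3 460 97.8; -1 497 92.6; 1 415 92.4; 3 496 92.4; 5 440 92.3; 7 503 97.4; 9 443 97.2; 11 448 96.6; 13 442 95.4; 15 424 94.2; 17 399 92.5; 19 393 90.5; 21 328 87.5; 23 55 85.4;
```

Call:
servo_tool(increments=[[1,0,0,-0.002,0],[1,0,0,-0.002,0],[0.45,0,0,-0.002,0],[0.4,0,0,-0.002,0],[0.3,0,0,-0.002,0],[0.25,0,0,-0.002,0]])

```text
time_s: 19.15
tool_pos: [0.5635, 0.1017, 0.0591]
eef_rot: [-0.001, -0.661, 0.75, 0.0]
ft_force: [-0.4, 0.9, 0.8]
gripper_width: 0.0621
grip_force: 0.0
```

Call:
servo_tool(increments=[[0.25,0,0,-0.01,0],[0.25,0,0,-0.04,0],[0.25,0,0,-0.09,0],[0.25,0,0,-0.14,0],[0.25,0,0,-0.18,0],[0.25,0,0,-0.18,0]])

```text
time_s: 19.9
tool_pos: [0.5659, 0.1024, 0.2445]
eef_rot: [0.004, -0.662, 0.75, -0.002]
ft_force: [0.4, -0.5, 0.1]
gripper_width: 0.0653
grip_force: 0.0
```

```bash
cat >> h.py <<'E'
def table(tag,C=np.array([.567,.101]),a=82.8):
    c=snap('wrist',tag);R=c['range_z'];v,u=np.nonzero((R>.05)&(R<.7))
    p=cv2.undistortPoints(np.c_[u,v].astype(float)[:,None],c['mtx'],c['dist'])[:,0];z=R[v,u]
    E=c['extrinsics'];P=(np.c_[p*z[:,None],z]-E[:3,3])@E[:3,:3]
    d=P[:,:2]-C;rr=np.hypot(*d.T)
    m=(P[:,2]>.1)&(P[:,2]<.11)&(rr>.075)&(rr<.11)
    if m.sum():q=np.median(P[m],0);print('post',m.sum(),q,np.degrees(np.arctan2(*(C-q[:2])[::-1])))
    m=(P[:,2]>.082)&(P[:,2]<.1)&(rr<.07)
    if m.sum()<50: return c
    r=cv2.minAreaRect(np.ascontiguousarray(P[m][:,:2],dtype=np.float32));print('core',m.sum(),r)
    th=np.radians(r[2]);
    if r[1][0]<r[1][1]: th+=np.pi/2
    dl=np.array([np.cos(th),np.sin(th)]);b=(P[:,:2]-r[0])@np.array([-dl[1],dl[0]])
    for lo in np.arange(-.022,.022,.002):
        q=m&(b>=lo)&(b<lo+.002)
        if q.sum()>5: print(round(lo*1e3+1),np.round(np.median(P[q,2])*1e3,1),end='; ')
    print();return c
E
python3 - <<'E'
from h import *
table('w12');go(.4757,.1125,.2,80)
E
```

```text
post 182 [0.4751525  0.11593124 0.103727  ] -9.233547512386146
core 4486 ((0.5655689835548401, 0.10305921733379364), (0.13012173771858215, 0.042986102402210236), 82.55925750732422)
-21 84.4; -19 87.7; -17 90.8; -15 92.9; -13 94.6; -11 95.5; -9 96.6; -7 97.4; -5 98.0; -3 92.8; -1 92.6; 1 92.5; 3 92.6; 5 97.5; 7 97.4; 9 96.7; 11 95.6; 13 94.3; 15 92.8; 17 90.6; 19 87.6; 21 84.4; 
inc [0.0009 0.0895 0.0414] turn -0.2422 deg -87.2 | tcp [0.5645 0.1022 0.2417] yaw 172.8 q6 -0.59 F [-0.1 -0.3  0.6] tilt [0.004 0.002] t 19.95
```

Call:
servo_tool(increments=[[0,0,0.09,0,-0.25],[0,0,0.09,0,-0.25],[0,0,0.09,0,-0.25],[0,0,0.09,0,-0.25],[0,0,0.09,0,-0.25],[0,0,0.09,0,-0.25],[0,0,0.09,0,-0.25],[0,0,0.09,0,-0.25]])

```text
time_s: 20.95
tool_pos: [0.4738, 0.1127, 0.2381]
eef_rot: [0.001, 0.995, -0.095, -0.001]
ft_force: [-0.2, 1.2, -0.0]
gripper_width: 0.0872
grip_force: 0.0
```

Call:
servo_tool(increments=[[0,0,0,0,-0.013],[0,0,0,0,-0.013],[0,0,0,0,-0.013]])

```text
time_s: 21.32
tool_pos: [0.4743, 0.1129, 0.2389]
eef_rot: [0.0, 0.998, -0.058, -0.001]
ft_force: [-0.1, -0.1, 0.3]
gripper_width: 0.0871
grip_force: 0.0
```

Run:
```python
from h import *
table('w13');go(.475,.114,.066,82.6)
```

```text
post 178 [0.4748941  0.11690889 0.10393603] -9.799660934312767
core 5782 ((0.5652069449424744, 0.10267102718353271), (0.1296299546957016, 0.043223001062870026), 82.65369415283203)
-21 84.5; -19 87.8; -17 90.7; -15 92.6; -13 94.5; -11 95.7; -9 96.6; -7 97.5; -5 97.9; -3 93.3; -1 92.7; 1 92.5; 3 92.4; 5 97.8; 7 97.5; 9 96.8; 11 95.6; 13 94.5; 15 92.8; 17 90.7; 19 88.1; 21 84.6; 
inc [ 0.0006 -0.0012  0.1731] turn 0.0022 deg 0.8 | tcp [0.4745 0.113  0.2391] yaw -96.6 q6 0.89 F [ 0.1  0.1 -0.1] tilt [-0.001 -0.   ] t 21.375
```

Descend on the post and grip it lightly.

Call:
servo_tool(increments=[[0,0.0005,-0.002,0.05,0.002],[0,0.0005,-0.002,0.1,0.002],[0,0.0005,-0.002,0.15,0.002],[0,0.0005,-0.002,0.173,0.002],[0.6,0.0005,-0.002,0.173,0.002],[1,0.0005,-0.002,0.173,0.002],[1,0.0005,-0.002,0.173,0.002],[1,0.0005,-0.002,0.173,0.002]], newtons=15)

```text
time_s: 22.38
tool_pos: [0.476, 0.1154, 0.0676]
eef_rot: [-0.001, 0.998, -0.063, 0.001]
ft_force: [-0.5, 0.9, 0.4]
gripper_width: 0.0545
grip_force: 0.0
```

Run:
```python
from h import *
M=go(.475,.114,.066,82.6);print(np.round(M,3),bot.read_state()['gripper_width'])
s=bot.read_state();p=s['tool_pos']
C=np.array([.566,.101]);r0=p[:2]-C;print(np.hypot(*r0),180-np.degrees(np.arctan2(r0[1],r0[0])))
for k in range(1,11):
    a=np.radians(5*k);R=np.array([[np.cos(a),-np.sin(a)],[np.sin(a),np.cos(a)]])
    d=M.T@np.r_[C+R@r0-p[:2],0];print(5*k,np.round(d[:2],4),round(-5*k/360,4))
```

```text
inc [-0.0008  0.0015  0.0016] turn 0.0004 deg 0.1 | tcp [0.476  0.1154 0.0676] yaw -97.3 q6 0.87 F [-0.5  0.9  0.4] tilt [0.002 0.001] t 22.375
[[ 0.992 -0.127  0.002]
 [-0.127 -0.992  0.001]
 [ 0.002 -0.001 -1.   ]] 0.054504160022735886
0.091146384916689 9.070908886401696
5 [0.0001 0.008 ] -0.0139
10 [0.0009 0.0159] -0.0278
15 [0.0024 0.0237] -0.0417
20 [0.0045 0.0313] -0.0556
25 [0.0073 0.0388] -0.0694
30 [0.0108 0.0459] -0.0833
35 [0.0148 0.0528] -0.0972
40 [0.0195 0.0592] -0.1111
45 [0.0247 0.0653] -0.125
50 [0.0303 0.0708] -0.1389
```

Call:
servo_tool(increments=[[1,0,0,0,0],[1,0,0,0,0],[1,0,0,0,0],[1,0,0,0,0],[1,0,0,0,0],[1,0,0,0,0]])

```text
time_s: 23.12
tool_pos: [0.4755, 0.1151, 0.0665]
eef_rot: [-0.0, 0.998, -0.063, 0.0]
ft_force: [-0.8, 1.2, -0.0]
gripper_width: 0.0153
grip_force: 15.0
```

Run:
```python
from h import *
go(.475,.113,.066,82.6)
```

```text
inc [-0.0002  0.0021  0.0005] turn 0.0004 deg 0.1 | tcp [0.4755 0.1151 0.0665] yaw -97.3 q6 0.87 F [-0.8  1.2 -0. ] tilt [0. 0.] t 23.125
```

Call:
servo_tool(increments=[[1,0.0002,0.008,0,-0.014],[1,0.001,0.016,0,-0.028],[1,0.0026,0.0237,0,-0.042],[1,0.0048,0.0313,0,-0.056],[1,0.0077,0.0388,0,-0.069],[1,0.0113,0.0459,0,-0.083],[1,0.0155,0.0528,0,-0.097],[1,0.0155,0.0528,0,-0.097]])

```text
time_s: 24.12
tool_pos: [0.4856, 0.0614, 0.0666]
eef_rot: [-0.0, 0.971, 0.238, 0.002]
ft_force: [2.6, 3.1, -4.5]
gripper_width: 0.0152
grip_force: 15.0
```

Run:
```python
from h import *
M=go(.475,.113,.066,82.6);s=bot.read_state();p=s['tool_pos'];C=np.array([.5665,.1025]);r=C-p[:2]
a0=np.degrees(np.arctan2(r[1],r[0]));print(np.hypot(*r),a0,s['gripper_width'])
for t in (35,40,43,45):
    a=np.radians(t);q=C-.092*np.array([np.cos(a),np.sin(a)]);print(t,np.round(M.T@np.r_[q-p[:2],0],4),(a0-t)/360)
```

```text
inc [ 0.0144 -0.0507  0.0006] turn 0.0971 deg 35.0 | tcp [0.4856 0.0614 0.0666] yaw -62.4 q6 1.59 F [ 2.6  3.1 -4.5] tilt [0.003 0.002] t 24.125
0.09070623967526455 26.935063217642366 0.015208111304213697
35 [-0.0005  0.0129 -0.    ] -0.02240260217321565
40 [0.0009 0.0208 0.    ] -0.03629149106210454
43 [0.002  0.0255 0.    ] -0.04462482439543787
45 [0.0029 0.0286 0.    ] -0.05018037995099343
```

Call:
servo_tool(increments=[[1,-0.0003,0.007,0,-0.012],[1,0,0.014,0,-0.024],[1,0.001,0.02,0,-0.036],[1,0.002,0.0255,0,-0.044],[1,0.002,0.026,0,-0.044],[1,0.002,0.026,0,-0.044]])

```text
time_s: 24.88
tool_pos: [0.5005, 0.041, 0.0666]
eef_rot: [-0.001, 0.929, 0.37, 0.003]
ft_force: [4.5, 6.4, -6.1]
gripper_width: 0.0157
grip_force: 15.0
```

Call:
servo_tool(increments=[[0.7,0,0,0,0],[0.5,0,0,0,0],[0.3,0,0,0,0],[0.3,0,-0.0,-0.03,0],[0.3,0,0,-0.09,0],[0.3,0,0,-0.15,0],[0.3,0,0,-0.17,0],[0.3,0,0,-0.17,0]])

```text
time_s: 25.88
tool_pos: [0.4985, 0.0386, 0.2382]
eef_rot: [-0.0, 0.929, 0.37, 0.002]
ft_force: [-0.2, 0.2, -0.8]
gripper_width: 0.0609
grip_force: 0.0
```

Run:
```python
from h import *
c=table('w14',np.array([.5665,.1015]));go(.475,.113,.066,132.6)
crop(c,0,0,512,384,1.5,'pics/w14.png')
```

```text
post 179 [0.49896273 0.04206678 0.1038681 ] 41.34797853641978
core 5795 ((0.5670508742332458, 0.10322563350200653), (0.043559469282627106, 0.12942345440387726), 44.018829345703125)
-21 85.1; -19 87.9; -17 90.8; -15 92.8; -13 94.5; -11 95.6; -9 96.6; -7 97.4; -5 98.0; -3 93.0; -1 92.6; 1 92.5; 3 92.4; 5 97.6; 7 97.4; 9 96.8; 11 95.6; 13 94.5; 15 92.7; 17 90.6; 19 87.7; 21 84.3; 
inc [ 0.035  -0.0695  0.1704] turn 0.0024 deg 0.9 | tcp [0.4974 0.0384 0.2363] yaw -46.5 q6 1.93 F [ 0.1  0.6 -0.8] tilt [-0.     0.001] t 25.925
```

View pics/w14.png

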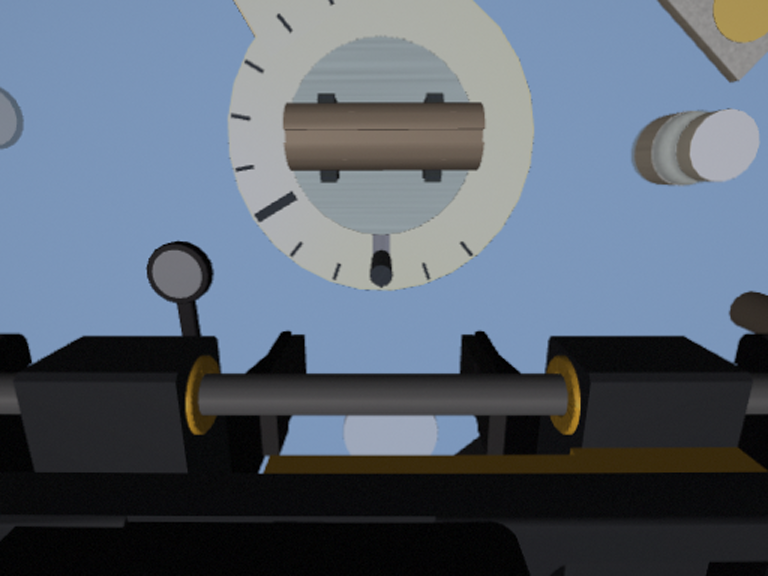

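Call:
servo_tool(increments=[[1,0.05,-0.04,0,-0.02],[1,0.1,-0.08,0,-0.04],[1,0.15,-0.12,0,-0.06],[1,0.19,-0.165,0,-0.083],[1,0.19,-0.165,0,-0.083],[1,0.19,-0.165,0,-0.083],[1,0.19,-0.165,0,-0.083]])

```text
time_s: 26.8
tool_pos: [0.522, 0.2877, 0.2358]
eef_rot: [0.0, 0.802, 0.597, -0.001]
ft_force: [1.1, 0.1, -0.1]
gripper_width: 0.0025
grip_force: 0.0
```

Run:
```python
from h import *
c=snap('wrist','w15');M=go(.523,.286,.108,-16.5);t=load('t0')
print('bottle',pt(t,152/1.55,233/1.55),pt(t,172/1.55,255/1.55))
R=c['range_z'];v,u=np.nonzero((R>.05)&(R<.7))
p=cv2.undistortPoints(np.c_[u,v].astype(float)[:,None],c['mtx'],c['dist'])[:,0];z=R[v,u]
E=c['extrinsics'];P=(np.c_[p*z[:,None],z]-E[:3,3])@E[:3,:3]
m=(np.hypot(P[:,0]-.575,P[:,1]-.271)<.05)&(P[:,2]>.09)&(P[:,2]<.145);Q=P[m]
if len(Q):
    print(len(Q),Q.max(0)); # sphere fit
    A=np.c_[2*Q,np.ones(len(Q))];s=np.linalg.lstsq(A,(Q**2).sum(1),rcond=None)[0];print('ball',s[:3],np.sqrt(s[3]+s[:3]@s[:3]))
```

```text
inc [-0.0012  0.0013  0.1282] turn -0.0007 deg -0.2 | tcp [0.5222 0.2876 0.2362] yaw -16.7 q6 2.07 F [-0.3  0.2 -0.1] tilt [-0.001 -0.001] t 26.85
bottle [0.62749345 0.41053428 0.15975641] [0.60050091 0.39236992 0.08195865]
592 [0.59316457 0.28758403 0.13297088]
ball [0.5744343  0.27231108 0.11010591] 0.02038266808285723
```

Call:
servo_tool(increments=[[1,0,0,0.05,0],[1,0,0,0.1,0],[1,0,0,0.128,0],[1,0,0.01,0.128,0],[1,0,0.02,0.128,0],[1,0,0.03,0.128,0],[1,0,0.04,0.128,0],[1,0,0.05,0.128,0]])

```text
time_s: 27.85
tool_pos: [0.571, 0.2747, 0.1093]
eef_rot: [-0.0, 0.802, 0.597, 0.001]
ft_force: [-2.1, 0.1, 0.9]
gripper_width: 0.0007
grip_force: 0.7
```

Call:
servo_tool(increments=[[1,0,0.01,0,0],[1,0,0.02,0,0],[1,0,0.03,0,0],[1,0,0.04,0,0],[1,0,0.048,0,0],[1,0,0.053,0,0],[1,0,0.056,0,0],[1,0,0.056,0,0]])

```text
time_s: 28.85
tool_pos: [0.6241, 0.2587, 0.1086]
eef_rot: [0.0, 0.802, 0.597, 0.0]
ft_force: [0.1, 0.8, -0.1]
gripper_width: 0.0004
grip_force: 0.0
```

Call:
servo_tool(increments=[[1,0,0.003,0,0],[1,0,0.006,0,0],[1,0,0.008,0,0],[1,0,0.01,0,0],[1,0,0.01,0,0]])

```text
time_s: 29.48
tool_pos: [0.6305, 0.2566, 0.1083]
eef_rot: [-0.002, 0.802, 0.597, -0.002]
ft_force: [-8.5, 3.9, 3.3]
gripper_width: 0.0003
grip_force: 4.9
```

Call:
servo_tool(increments=[[1,0,0.002,0,0],[1,0,0.002,0,0]])

```text
time_s: 29.72
tool_pos: [0.6307, 0.2565, 0.1083]
eef_rot: [-0.003, 0.802, 0.598, -0.004]
ft_force: [-14.2, 5.3, 5.8]
gripper_width: 0.0003
grip_force: 7.4
```

Call:
servo_tool(increments=[[1,0,-0.02,0,0],[1,0,-0.05,0,0],[1,0,-0.08,-0.03,0],[1,0,-0.1,-0.08,0],[1,0,-0.12,-0.13,0],[1,0,-0.12,-0.17,0],[1,0,-0.12,-0.17,0]])

```text
time_s: 30.6
tool_pos: [0.5222, 0.2909, 0.2838]
eef_rot: [0.0, 0.802, 0.598, 0.005]
ft_force: [1.5, -0.3, -0.0]
gripper_width: 0.0003
grip_force: 0.0
```

Run:
```python
from h import *
c=snap('wrist','w16');s=snap('scene','s3')
P0=np.array([.6525,.248])
for c in(c,s):
    R=c['range_z'];v,u=np.nonzero(R>.05)
    p=cv2.undistortPoints(np.c_[u,v].astype(float)[:,None],c['mtx'],c['dist'])[:,0];z=R[v,u]
    E=c['extrinsics'];P=(np.c_[p*z[:,None],z]-E[:3,3])@E[:3,:3]
    m=(np.hypot(P[:,0]-.64,P[:,1]-.25)<.06)&(P[:,2]>.105)&(P[:,2]<.15);Q=P[m];print(len(Q))
    if len(Q)>10:
        print(np.median(Q,0),Q.max(0))
k=s['frame'][120:235,250:400];cv2.imwrite('pics/s3.png',cv2.resize(k,None,fx=5,fy=5,interpolation=cv2.INTER_CUBIC))
go(0,0,0,0)
```

```text
466
[0.64743757 0.25489608 0.12712621] [0.66237534 0.26461111 0.13270394]
71
[0.6521862  0.24256134 0.12454015] [0.66372571 0.25642134 0.12983797]
inc [-0.4269 -0.4159  0.2781] turn -0.0462 deg -16.6 | tcp [0.5205 0.2897 0.279 ] yaw -16.6 q6 2.07 F [ 0.5 -0.5 -0.1] tilt [0.001 0.001] t 30.7
```

View pics/s3.png

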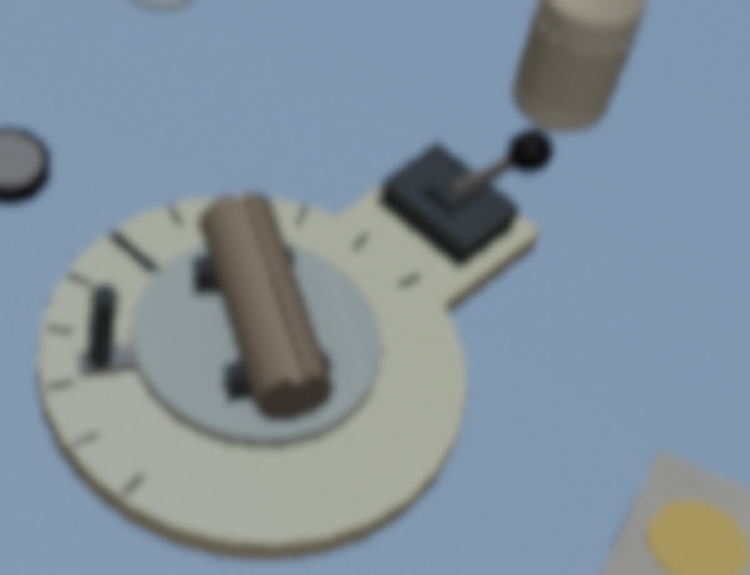

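```bash
python3 -c "
from plant import bot
print(bot.close_job())"
```

```text
the job is handed in; nothing more can be done
None
```

The job is handed in, with no verdict returned: the core sits in the V-rests slot up, the post is at the third click counter-clockwise from the zero tick, and the lock lever is fully over (about 31 s).

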